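# Slide a turned cap along the fence into the jig's corner pocket

### The arm

A 7-joint arm with a two-finger parallel gripper is mounted at the origin on the work surface. World frame = base frame: x ahead of the robot, y to its left, z up, the work surface at z = 0. Lengths are in m, angles in rad, forces in N, time in s.
With the tool pointing down it reaches from about 0.425 to 0.875 m from the base axis. Payload 4.7 kg.
Tool frame: the origin (TCP) lies at the very end of the fingers, on their centre line; the grasp point (between the pads) lies 19 mm behind it; z points along the fingers, y is the line along which they close (so a half turn about z gives the same grasp; the last joint's range is limited). The gripper opens to 87 mm and grips with 3 to 60 N. Pads are 19 mm wide; open, the fingers measure 117 mm over their backs; the gripper's body (75 mm by 190 mm) begins 51 mm behind the grasp point.
Start: joints at [1.154, 0.321, -0.07, 1.45, 0.023, 1.371, -0.057], TCP at [0.271, -0.591, 0.223] pointing down, gripper open.
Joint ranges: [-2.86, 2.86], [-0.3, 2.09], [-1.38, 1.24], [0.06, 2.45], [-1.56, 4.7], [0.09, 2.05], [-2.69, 2.69]. Speed limits (rad/s): [2.57, 2.57, 3.14, 3.14, 3.14, 3.14, 3.14].

### API

Orientations are given as a rotation vector (axis times angle).
In Python, from bench import ctrl, get_image, job gives the robot as it stands.
- The arm moves only by the shell command python3 -m crank 'ROWS' [FORCE]. ROWS is JSON, a list that holds one entry, the list of rows, each a list of 5 numbers: the shift along the tool's x, y, z in mm, then the turn about the tool's z in rad, then the closure, from -1 (fully open) to 1 (shut), so that 0 is half open. A call has 1 to 10 rows; each row shifts and turns the commanded pose from where the row before left it, along the tool's axes as they then stand; what a row does not reach is not made up. A row lasts 1/12 s, in which the tool goes at most 41.7 mm and 7.16 degrees, less where a joint would pass 70% of its speed; a pose out of reach is approached as far as the arm can. A call with a gripper value outside its range is refused whole. The fingers move at their own pace and stop on an object; FORCE is the grip in N (left out, the last holds). Time passes only in rows, so rows that do not move let the fingers close. It gives the time, the measured TCP pose, the force, the opening and the grip force at its end, in the units of the state.
- ctrl.get_state(): the state, without advancing time (a new reading comes with each control period).
- get_image(name): name is "scene" or "side" or "wrist"; returns a dict with "pixels" (480x640x3 uint8, red, green, blue), "fx", "fy", "cx", "cy" (pixels), "k1" (the pictures are not rectified: a ray, as slopes to the right and down, at radius r is drawn at 1 + k1 r^2 times it, then the intrinsics apply), "T" (4x4, takes a point from camera to world coordinates); the wrist camera has in their place "T_tool_cam" (4x4, takes a point from camera to tool coordinates, whose origin is the TCP and whose axes are the flange's). Camera axes: x right, y down, z forward; pixel columns grow to the right and rows downward; lengths in m; the calibration is good to about 2 mm. A picture is of the moment at which its call begins: read the wrist's pose just before it. There is no depth.
- job.close_job(): hands the job in; it is judged then, once.
The state is a dict: "time": time; "joint_positions": joint angles; "qd": joint speeds; "joint_torque": joint torques, N m; "position": TCP position; "tool_rot": TCP orientation; "ft_force": force on the tool from outside, world axes, zero at the start; "torque": the same for the moment, N m; "grip_width": opening from 0.0 (shut) to 1.0 (fully open); "grip_force": force on a finger pad.
Only numpy, scipy, OpenCV 4.12 (cv2) and the standard library are available. Lean on these libraries where they do the work, as an engineer would, in place of code of your own. Each camera call takes 0.05 s, during which the arm holds its last target. There are 200 camera calls.

### The job

Without picking it up or tipping it, push the brass cap across the jig plate until it touches the long fence, well before the pocket. Then slide it along, keeping it against the fence, into the corner pocket until it sits against both the fence and the end stop, and move away. Leave the other things where they are.

Things in the scene. Friction and masses are not known exactly. Their poses are not given: they have to be found in the camera images.
- cap: Turned brass cap, loose, standing on the jig plate: disc 40 mm in diameter, 14 mm high, with a central boss 18 mm in diameter and 10 mm high on top; about 0.16 kg, smooth and slippery (friction about 0.25). Origin at the centre of its underside, z up; its yaw does not matter. Starts on the open part of the plate, 105 to 145 mm short of the seat in jig x and 35 to 75 mm in jig y.
- jig: Locating jig fixed to the table, at any yaw: flat dark steel plate 210 mm (x) by 150 mm (y), 12 mm thick. Origin: centre of its underside, at table height. Aluminium bars 12 mm high stand on it (tops 24 mm above the table): fence, end stop and lip, which form a corner pocket 44 mm wide, 20 mm deep, open towards -x, so half of the seated cap sticks out. The -x end and -y side are open.
- fence (a point): Foot of the fence face, at the middle of its length, on the plate's top; axes as the jig's. The fence is a straight bar 18 mm wide along the whole +y edge of the plate; its face looks to -y.
- lip (a point): Middle of the open (-x) end of the lip, on the plate's top; axes as the jig's. The lip is 10 mm wide (y) and runs 20 mm in +x to the end stop, parallel to the fence. The end stop is a bar 10 mm thick across the +x edge of the plate, its face at jig x = +95 mm, running from the fence to 27 mm beyond the lip's middle line.
- seat (a point): Where the cap's origin is when it is fully home in the pocket: on the plate's top surface (12 mm above the table), 20 mm from the fence face and 20 mm from the stop face. Same axes as the jig: x along the fence towards the end stop, y towards the fence, z up.
- bits: Bystander: wooden block 55 x 100 x 24 mm holding four upright lathe tool bits, 60 mm high in all, loose on the table beside the jig. Origin at the centre of its underside.
- key: Bystander: steel T-shaped chuck key, loose, lying on the table beside the jig, 90 x 80 mm, 14 mm high. Origin at table height under the middle of its 90 mm shank.
- bush: Bystander: brass bush, 28 mm in diameter and 35 mm high, loose, standing on the table behind the jig's fence (jig y about +115 mm). Origin at the centre of its underside.
There are look-alikes about, which are no part of the job. What is shaped like the cap but pink or red is not meant.

How it is judged:
By the outcome, as a careful person would: the job done as asked, in the order asked, and still so for the second after the job is handed in, with the robot touching nothing.
It also fails if it takes over 42 s, if anything falls off the work surface, if the arm or the gripper's body presses on something with over 40 N, if the wrist force passes 120 N, or if a joint passes its speed limit or range.

## Working session

There is one attempt and no reset: what is moved stays moved. The work goes in short steps, Python scripts to look and compute and a shell command to move; the robot and the scene stay as the last step left them, time stands still between calls to the robot, and variables do not carry over. Pictures are saved under pics/ and viewed, at most 10 in all, crops included, and the job is handed in when it is done.

```bash
ls; mkdir -p pics
cat > h.py <<'E'
import numpy as np, cv2
from scipy.spatial.transform import Rotation as R
from bench import ctrl, get_image, job
def grab(name,fn=None):
    s=ctrl.get_state(); im=get_image(name)
    if 'T' not in im:
        M=np.eye(4); M[:3,:3]=R.from_rotvec(s['tool_rot']).as_matrix(); M[:3,3]=s['position']
        im['T']=M@np.array(im['T_tool_cam'])
    if fn: cv2.imwrite('pics/'+fn+'.png',im['pixels'][:,:,::-1])
    return im
def ray(im,uv):
    K=np.array([[im['fx'],0,im['cx']],[0,im['fy'],im['cy']],[0,0,1.]])
    uv=np.asarray(uv,float).reshape(-1,2)
    d=(uv-[im['cx'],im['cy']])/[im['fx'],im['fy']]; s=d.copy()
    for _ in range(20): s=d/(1+im['k1']*(s**2).sum(1,keepdims=True))
    T=np.array(im['T']); D=np.c_[s,np.ones(len(s))]@T[:3,:3].T
    return T[:3,3],D
def onz(im,uv,z):
    o,D=ray(im,uv); return o+D*((z-o[2])/D[:,2])[:,None]
def tri(i1,u1,i2,u2):
    o1,a=ray(i1,u1);o2,b=ray(i2,u2);a=a[0];b=b[0]
    t=np.linalg.lstsq(np.c_[a,-b],o2-o1,rcond=None)[0]
    p,q=o1+a*t[0],o2+b*t[1]; return (p+q)/2,np.linalg.norm(p-q)
E
python3 - <<'E'
from h import *
s=ctrl.get_state(); print(s)
for n in ['scene','side','wrist']:
    im=grab(n,n+'0'); print(n,im['fx'],im['k1'],np.round(im['T'],3).tolist())
E
```

```text
pics
{'time': 0.0, 'joint_positions': array([ 1.15412022,  0.32179616, -0.07011284,  1.45166713,  0.02259556,
        1.37081798, -0.05689713]), 'qd': array([-0.00042817, -0.00015582,  0.00219816, -0.00129795,  0.00177298,
       -0.00094041,  0.00076874]), 'joint_torque': array([-8.53882921e-04, -4.91287744e+01, -4.04283777e-01, -3.12528419e+01,
       -6.40770094e-02,  4.37431899e-02,  1.55858829e-04]), 'position': array([ 0.27116276, -0.59012275,  0.22148313]), 'tool_rot': array([-3.06718726e+00, -6.71139674e-01,  7.69856223e-04]), 'ft_force': array([-0.09175815,  0.55991969,  0.29831243]), 'torque': array([-0.00946392,  0.00364742,  0.07804297]), 'grip_force': 0.0, 'grip_width': 0.9982859996846267}
scene 549.4794612457994 -0.14353583163978675 [[0.804, 0.446, -0.394, 1.009], [0.595, -0.58, 0.557, -0.525], [0.019, -0.682, -0.731, 0.757], [0.0, 0.0, 0.0, 1.0]]
side 496.7065407368778 -0.1011424729539304 [[-0.978, -0.133, 0.162, 0.416], [-0.209, 0.638, -0.741, 0.843], [-0.005, -0.759, -0.651, 0.774], [0.0, 0.0, 0.0, 1.0]]
wrist 356.8590697299268 -0.049331999240793505 [[0.418, -0.87, -0.262, 0.343], [-0.909, -0.401, -0.118, -0.556], [-0.003, 0.287, -0.958, 0.383], [0.0, 0.0, 0.0, 1.0]]
```

View pics/scene0.png

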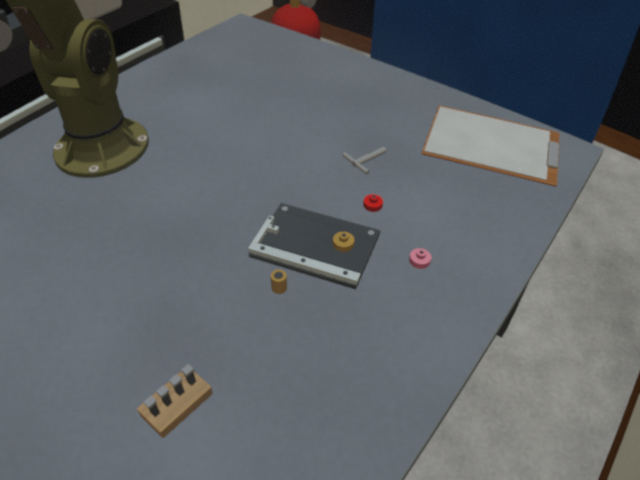

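View pics/side0.png

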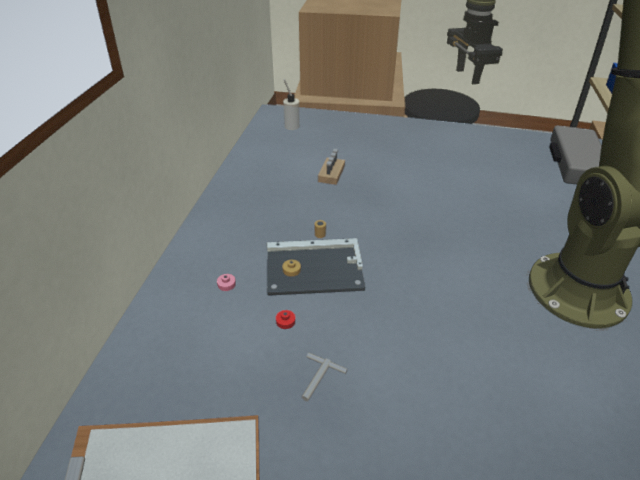

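The scene view shows the cap at (343,240), fence screws at (262,247), (303,261) and (346,272), and the end stop and lip at the left near (270,228). The side view shows the cap at (291,267) and the screws at (346,241), (312,243) and (278,245). The pink and red look-alikes stand off the jig.

Run:
```python
from h import *
a=grab('scene');b=grab('side')
for n,u,v in [('capboss',(343,236),(291.5,263)),('s1',(262.5,247.5),(346.5,241)),('s2',(303.5,260.5),(312,243)),('s3',(346,272),(278,244.5)),('bush',(279,275),(320,222)),
 ('platebolt1',(284,208.5),(358,282.5)),('platebolt2',(371,232.5),(274,286.5)),('lipend',(277,229),(349,260)),('red',(373,198),(285,314)),('key',(364,160),(320,370))]:
    p,e=tri(a,u,b,v); print(n,np.round(p,4),round(e,4))
for n,im in (('s',a),('d',b)):
    cen=(310,243) if n=='s' else (314,265)
    x,y=cen[0]-80,cen[1]-60
    c=cv2.resize(im['pixels'][y:y+120,x:x+160,::-1],None,fx=4,fy=4,interpolation=cv2.INTER_CUBIC); cv2.imwrite(f'pics/c{n}.png',c); print(n,x,y)
# cap masks
for im in (a,b):
    h=cv2.cvtColor(im['pixels'],cv2.COLOR_RGB2HSV); m=cv2.inRange(h,(10,110,80),(28,255,255))
    k,l,st,c=cv2.connectedComponentsWithStats(m)
    print([(st[i].tolist(),np.round(c[i],1).tolist()) for i in range(1,k) if st[i][4]>80])
```

```text
capboss [0.6318 0.0781 0.0315] 0.0008
s1 [ 0.5273 -0.0289  0.0232] 0.0014
s2 [ 0.605  -0.0074  0.0215] 0.002
s3 [0.681  0.0155 0.0228] 0.0033
bush [ 0.5993 -0.0696  0.0359] 0.0032
platebolt1 [0.4831 0.0869 0.0101] 0.0015
platebolt2 [0.6575 0.1358 0.0105] 0.0022
lipend [0.5129 0.0284 0.0173] 0.003
red [0.6122 0.2132 0.0194] 0.0009
key [0.5198 0.3208 0.0061] 0.0027
s 230 183
d 234 205
[([422, 150, 135, 36, 480], [507.4, 170.1]), ([333, 232, 21, 19, 324], [343.0, 241.2]), ([271, 270, 15, 23, 231], [278.6, 282.4]), ([140, 388, 70, 49, 373], [180.5, 414.1])]
[([275, 92, 13, 12, 92], [279.9, 96.8]), ([481, 113, 90, 18, 833], [526.1, 121.5]), ([315, 224, 10, 14, 95], [319.5, 230.5]), ([283, 261, 17, 15, 198], [291.1, 268.2]), ([72, 416, 187, 64, 878], [143.9, 431.9])]
```

```bash
python3 -c "
import cv2,numpy as np
cv2.imwrite('pics/both.png',np.hstack([cv2.imread('pics/cs.png')[:, :],cv2.imread('pics/cd.png')])[:, :] if 0 else cv2.imread('pics/cs.png'))"
python3 -m crank '[[[27,-22,0,0,1],[27,-22,0,0,1],[27,-22,0,0,1],[27,-22,0,0,1],[27,-22,0,0,1],[27,-22,0,0,1],[27,-22,0,0,1],[27,-22,0,0,1],[27,-22,0,0,1],[27,-22,0,0,1]]]' 20
```

```text
time: 1.08
position: [0.4253, -0.2764, 0.2227]
tool_rot: [3.068, 0.671, 0.0]
ft_force: [0.2, 0.0, 0.5]
grip_width: 0.327
grip_force: 0.0
```

View pics/cs.png

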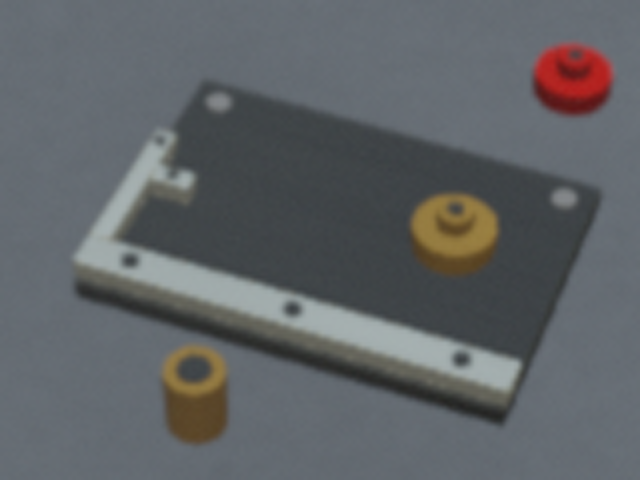

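The crop of the scene view shows the cap at zoomed (455,235), the fence along the lower edge, and the lip and end stop at the left with the pocket between them. The layout matches the description.

```bash
python3 -m crank '[[[30,-25,0,0.03,1],[30,-25,0,0.03,1],[30,-25,0,0.03,1],[30,-25,0,0.03,1],[30,-25,0,0.03,1],[30,-25,0,0,1],[30,-25,0,0,1],[30,-25,0,0,1],[30,-25,0,0,1],[30,-25,0,0,1]]]'
python3 -m crank '[[[0,0,0,0,1],[0,0,0,0,1]]]'
python3 - <<'E'
from h import *
im=grab('wrist','w1'); s=ctrl.get_state(); print(s['position'],s['tool_rot'],R.from_rotvec(s['tool_rot']).as_matrix()[:2,:2])
E
```

```text
time: 1.92
position: [0.6296, 0.0558, 0.2225]
tool_rot: [3.11, 0.439, 0.0]
ft_force: [1.0, -0.2, -0.1]
grip_width: 0.002
grip_force: 0.0
time: 2.08
position: [0.6288, 0.0579, 0.2217]
tool_rot: [-3.107, -0.448, 0.002]
ft_force: [0.2, -0.0, -0.4]
grip_width: 0.004
grip_force: 0.0
[0.62861244 0.05518109 0.22185085] [-3.11005253e+00 -4.42728064e-01  2.00165283e-03] [[ 0.96027494  0.27905264]
 [ 0.27905287 -0.96027574]]
```

View pics/w1.png

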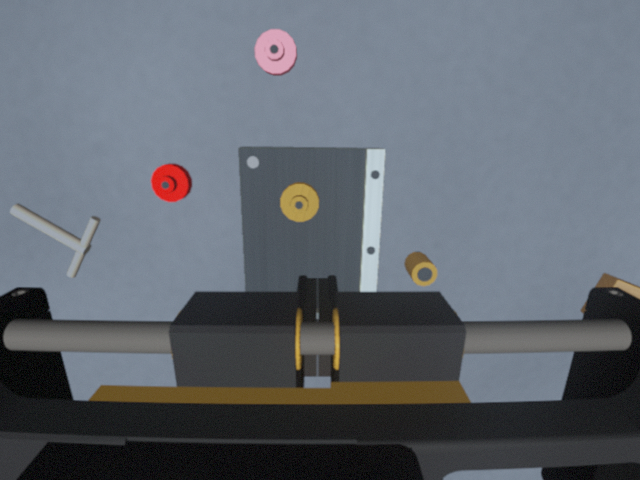

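The wrist view shows the cap at (300,203), the fence strip at columns 365–385 with screws at (375,175) and (370,251), and the closed fingers at about (318,285). Tool x lines up with the jig.

```bash
cat >> h.py <<'E'
X=np.array([-.9603,-.279]);Y=np.array([.279,-.9603])
def capfit(im,lo=(10,110,80),hi=(28,255,255),amin=150):
    h=cv2.cvtColor(im['pixels'],cv2.COLOR_RGB2HSV); m=cv2.inRange(h,lo,hi)
    c,_=cv2.findContours(m,cv2.RETR_EXTERNAL,cv2.CHAIN_APPROX_NONE)
    return [(x.reshape(-1,2).mean(0),x) for x in c if cv2.contourArea(x)>amin]
E
python3 - <<'E'
from h import *
im=grab('wrist')
for c,x in capfit(im):
    if cv2.contourArea(x)>5000: continue
    e=cv2.fitEllipse(x); print('ell',np.round(e,1) if 0 else e, onz(im,e[0],.024)[0])
g=im['pixels'].astype(int)
for r in (160,200,240,270):
    row=g[r,330:400].mean(1); b=np.where(row>130)[0]+330
    d=np.diff(row); i=330+np.argmax(d); 
    p=onz(im,[[i+.5,r]],.024)[0]; q=onz(im,[[i+.5,r]],.012)[0]
    print(r,i,b.min(),b.max(),p,q, 'jigY', p[:2]@Y,q[:2]@Y)
a=onz(im,[[375,175],[370.5,251]],.024); d=a[1]-a[0]; print(a,np.degrees(np.arctan2(d[1],d[0])))
a2=grab('scene');b2=grab('side')
print([ (e[0], ) for im2 in (a2,b2) for e in [ (np.round(c[0]),) for c in capfit(im2)]])
E
```

```text
ell ((336.0445251464844, 340.65185546875), (6.434545516967773, 72.4431381225586), 179.63943481445312) [ 0.48691517 -0.0069613   0.024     ]
ell ((297.64617919921875, 341.6311340332031), (5.714967727661133, 70.16869354248047), 0.653938889503479) [0.47322451 0.03534773 0.024     ]
ell ((418.2274169921875, 267.4029846191406), (24.43871307373047, 34.72339630126953), 142.01185607910156) [ 0.5985957  -0.06572181  0.024     ]
ell ((296.3595275878906, 200.76194763183594), (37.44325256347656, 38.25867462158203), 177.984375) [0.63216615 0.0801167  0.024     ]
160 362 363 399 [0.68993553 0.02809188 0.024     ] [0.6894472  0.02639772 0.012     ] jigY 0.1655153802615235 0.16700603922483845
200 361 361 399 [0.6515006  0.01653285 0.024     ] [0.64972811 0.01445249 0.012     ] jigY 0.16589217274378035 0.1673954208096123
240 359 360 399 [0.61032355 0.0051911  0.024     ] [0.60717529 0.0027318  0.012     ] jigY 0.16529525517521673 0.16677855948734155
270 357 358 399 [ 0.57742661 -0.00334744  0.024     ] [ 0.57317922 -0.00609203  0.012     ] jigY 0.1643165739893661 0.16576717935350155
[[ 0.67942024  0.01145692  0.024     ]
 [ 0.60194808 -0.009895    0.024     ]] -164.59138669127674
[(array([176., 414.]),), (array([279., 281.]),), (array([343., 241.]),), (array([494., 168.]),), (array([180., 431.]),), (array([291., 268.]),), (array([529., 121.]),), (array([336.,  42.]),)]
```

```bash
python3 -m crank '[[[5,-36,0,0,1],[5,-36,0,0,1],[0,0,40,0,1],[0,0,40,0,1],[0,0,40,0,1],[0,0,30,0,1],[0,0,20,0,1],[0,0,0,0,1],[0,0,0,0,1],[0,0,0,0,1]]]'
python3 - <<'E'
from h import *
P=[]
s=ctrl.get_state();print(s['position'],s['position'][:2]@X,s['position'][:2]@Y)
w=grab('wrist','w2')['pixels'];a=grab('scene')['pixels'][180:300,240:400]
cv2.imwrite('pics/m2.png',np.hstack([cv2.resize(w,(427,320)),cv2.resize(a,(373,280),interpolation=cv2.INTER_CUBIC).__class__ and cv2.copyMakeBorder(cv2.resize(a,(373,280),interpolation=cv2.INTER_CUBIC),0,40,0,0,cv2.BORDER_CONSTANT)])[:,:,::-1])
E
```

```text
time: 3.12
position: [0.6198, 0.1257, 0.0546]
tool_rot: [3.111, 0.437, 0.005]
ft_force: [0.1, 0.3, 0.5]
grip_width: 0.007
grip_force: 0.0
[0.61981061 0.12573823 0.05459172] -0.6302850962928892 0.052180743387264
```

View pics/m2.png

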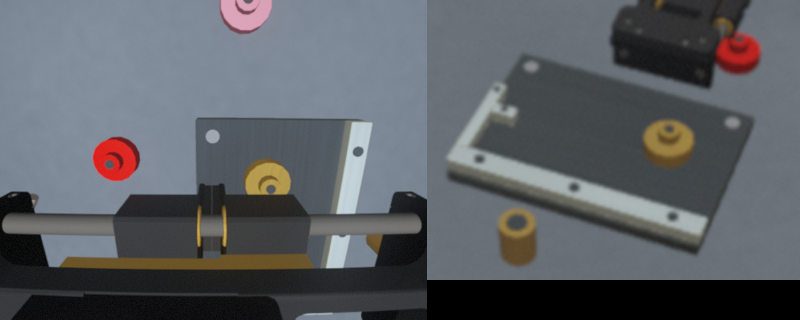

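The left panel (wrist) shows the cap at (268,180) just right of the fingers at (212,190). The right panel (scene) shows a dark gripper block above the plate edge at about (665,50). I'll project the TCP into the scene view to identify that block.

Run:
```python
from h import *
a=grab('scene');w=grab('wrist');s=ctrl.get_state();p=s['position']
def proj(im,p):
    q=np.linalg.inv(np.array(im['T']))@np.r_[p,1]; s=q[:2]/q[2]; s=s*(1+im['k1']*(s@s)); return s*[im['fx'],im['fy']]+[im['cx'],im['cy']]
for dz in (0,.02,.05,.07): print(dz,proj(a,p+[0,0,dz]),proj(w,p+[0,0,dz]))
c=a['pixels'][140:260,270:430]
cv2.imwrite('pics/s3.png',cv2.resize(c,None,fx=5,fy=5,interpolation=cv2.INTER_CUBIC)[:,:,::-1])
```

```text
0 [352.86894666 209.91767365] [320.11946087 296.98656218]
0.02 [353.53139668 201.99991227] [320.49591982 316.84715076]
0.05 [354.55665445 189.70382942] [321.26238401 357.3857603 ]
0.07 [355.26192975 181.21528201] [321.98394436 395.68067624]
```

View pics/s3.png

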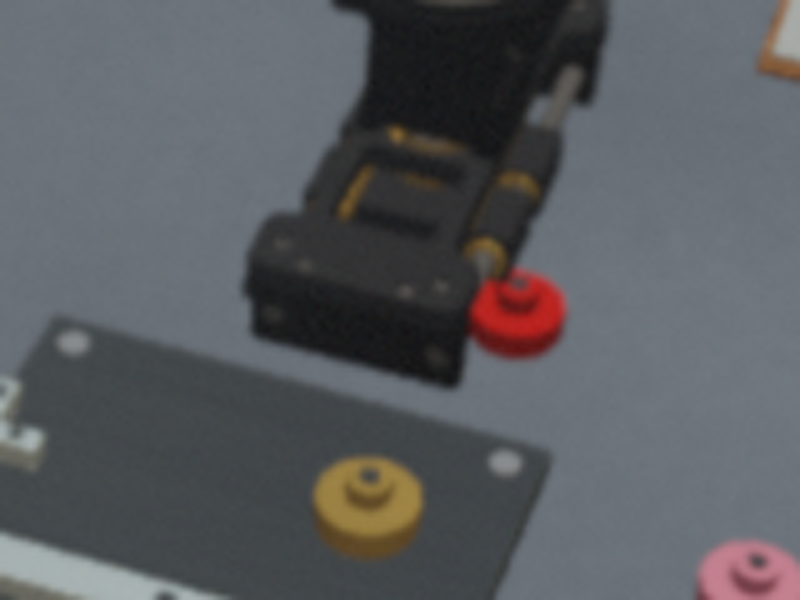

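The block is the body's end hanging in front of the fingers. The TCP projects to crop (415,350), behind it, so the pose is consistent.

```bash
python3 -m crank '[[[0,0,15,0,1],[0,0,12,0,1],[0,0,8,0,1],[0,0,0,0,1],[0,0,0,0,1]]]'
python3 -m crank '[[[0,5,0,0,1],[0,5,0,0,1],[0,5,0,0,1],[0,5,0,0,1],[0,5,0,0,1],[0,5,0,0,1],[0,3,0,0,1],[0,0,0,0,1],[0,0,0,0,1]]]'
cat >> h.py <<'E'
def where():
    s=ctrl.get_state();p=s['position'];print('tcp X%.1f Y%.1f z%.1f'%(1e3*(p[:2]@X),1e3*(p[:2]@Y),1e3*p[2]),'F',np.round([s['ft_force'][:2]@X,s['ft_force'][:2]@Y,s['ft_force'][2]],1))
def show(fn):
    # cap disc/whole outline centre in wrist and fixed views, z of disc top .026
    for n in ('wrist','scene','side'):
        im=grab(n,fn+n)
        for c,x in capfit(im,amin=80):
            p=onz(im,(x.reshape(-1,2).min(0)+x.reshape(-1,2).max(0))/2,.024)[0]
            if abs(p[0]-.58)<.12 and -.03<p[1]<.13: print(n,x.reshape(-1,2).min(0),x.reshape(-1,2).max(0),'cap X%.1f Y%.1f'%(1e3*(p[:2]@X),1e3*(p[:2]@Y)))
E
python3 -c "
from h import *
where();show('a')"
```

```text
time: 3.73
position: [0.6174, 0.1262, 0.0161]
tool_rot: [-3.111, -0.44, 0.004]
ft_force: [-0.1, -0.2, 1.6]
grip_width: 0.005
grip_force: 0.0
time: 4.48
position: [0.6276, 0.0942, 0.0175]
tool_rot: [3.111, 0.439, -0.0]
ft_force: [-0.4, -1.5, 0.4]
grip_width: 0.006
grip_force: 0.0
tcp X-629.0 Y84.6 z17.5 F [0.8 1.3 0.4]
wrist [ 90 381] [468 403] cap X-576.9 Y62.8
wrist [333 309] [339 369] cap X-609.0 Y92.4
wrist [295 309] [301 369] cap X-609.1 Y73.5
wrist [339 258] [419 292] cap X-643.4 Y112.1
scene [330 241] [351 256] cap X-632.9 Y126.1
```

```bash
python3 -m crank '[[[0,5,0,0,1],[0,5,0,0,1],[0,5,0,0,1],[0,5,0,0,1],[0,4,0,0,1],[0,2,0,0,1],[0,0,0,0,1],[0,0,0,0,1]]]'
python3 - <<'E'
from h import *
where();show('b')
im=grab('wrist')
for z in (.024,.026): 
    for u in ((339,300),(379,258),(419,300)): p=onz(im,u,z)[0][:2]; print(u,z,p@X,p@Y)
w=im['pixels'][200:440,200:520];a=grab('scene')['pixels'][200:300,240:400]
cv2.imwrite('pics/m4.png',np.vstack([cv2.resize(w,(400,300)),cv2.resize(a,(400,250),interpolation=cv2.INTER_CUBIC)])[:,:,::-1])
E
```

```text
time: 5.3
position: [0.6348, 0.0693, 0.0174]
tool_rot: [3.111, 0.439, -0.0]
ft_force: [-0.2, -0.1, 0.8]
grip_width: 0.007
grip_force: 0.0
tcp X-628.9 Y110.6 z17.4 F [0.2 0.1 0.8]
wrist [ 90 381] [469 403] cap X-576.8 Y89.0
wrist [333 309] [339 369] cap X-609.0 Y118.3
wrist [295 309] [301 369] cap X-609.0 Y99.4
wrist [338 258] [418 292] cap X-643.3 Y137.6
scene [325 251] [346 265] cap X-632.1 Y151.5
(339, 300) 0.024 -0.6305126074192163 0.1188266199082577
(379, 258) 0.024 -0.6518748593086644 0.13695548858869785
(419, 300) 0.024 -0.6303373873946676 0.15735890604761826
(339, 300) 0.026 -0.6315170480931683 0.11869354745743875
(379, 258) 0.026 -0.6526035009342209 0.13658836194001484
(419, 300) 0.026 -0.6313440902606525 0.15672835945855113
```

View pics/m4.png

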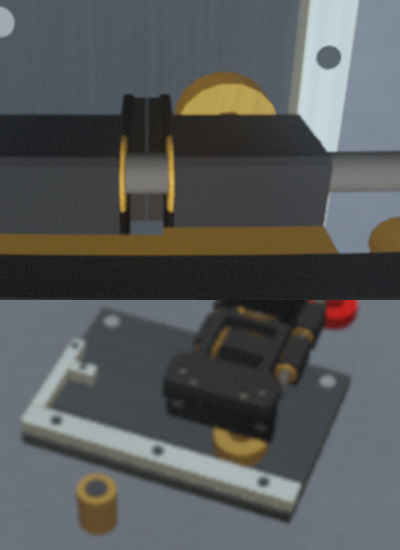

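The top panel shows the cap pressed against the finger at (225,95), with a gap to the fence of about 6–8 mm. The lower panel shows the same thing, with the cap at (240,445).

```bash
python3 -m crank '[[[0,2,0,0,1],[0,2,0,0,1],[0,1,0,0,1],[0,0,0,0,1]]]' | grep -E "pos|ft"; for i in 1 2 3; do :; done
python3 -m crank '[[[0,1,0,0,1],[0,0,0,0,1]]]' | grep -E "pos|ft"
python3 -m crank '[[[0,1,0,0,1],[0,0,0,0,1]]]' | grep -E "pos|ft"
python3 -c "
from h import *
where();show('c')"
```

```text
position: [0.6363, 0.0644, 0.0175]
ft_force: [-0.2, 0.0, -0.1]
position: [0.6365, 0.0637, 0.0175]
ft_force: [0.6, 0.9, 0.2]
position: [0.6368, 0.0628, 0.0175]
ft_force: [-0.1, -0.9, 0.5]
tcp X-629.0 Y117.4 z17.5 F [0.3 0.8 0.5]
wrist [ 90 381] [469 403] cap X-576.8 Y95.8
wrist [333 309] [339 369] cap X-609.0 Y125.1
wrist [295 309] [301 369] cap X-609.1 Y106.2
wrist [337 258] [415 292] cap X-643.4 Y143.4
scene [324 254] [345 266] cap X-632.0 Y156.7
```

```bash
for r in 1; do python3 -m crank '[[[0,1,0,0,1],[0,0,0,0,1]]]' | grep -E "pos|ft"
python3 -m crank '[[[0,1,0,0,1],[0,0,0,0,1]]]' | grep -E "pos|ft"
python3 -m crank '[[[0,1,0,0,1],[0,0,0,0,1]]]' | grep -E "pos|ft"; done
python3 -c "
from h import *
where();show('d')"
```

```text
position: [0.6371, 0.0618, 0.0175]
ft_force: [-0.0, 0.1, 0.6]
position: [0.6372, 0.0614, 0.0175]
ft_force: [-0.3, 0.8, 0.6]
position: [0.6372, 0.0613, 0.0175]
ft_force: [-1.3, 3.7, 0.5]
tcp X-629.0 Y118.9 z17.5 F [ 0.2 -3.9  0.5]
wrist [ 90 381] [469 403] cap X-576.8 Y97.4
wrist [333 309] [339 369] cap X-609.1 Y126.7
wrist [295 309] [301 369] cap X-609.1 Y107.8
wrist [337 258] [415 292] cap X-643.5 Y145.0
scene [324 255] [344 266] cap X-631.6 Y158.2
```

It touches: 3.9 N reaction and no more motion. Next I back off and go round to the cap's -x side.

```bash
python3 -m crank '[[[0,-1,0,0,1],[0,-3,0,0,1],[0,-12,0,0,1],[15,0,0,0,1],[15,0,0,0,1],[13,0,0,0,1],[0,16,0,0,1],[0,16,0,0,1],[0,0,0,0,1]]]' | grep -E "pos|ft"
python3 -m crank '[[[0,0,0,-0.1163,1],[0,0,0,-0.1163,1],[0,0,0,-0.1163,1],[0,0,0,0,1],[0,0,0,0,1]]]' | grep -E "pos|ft"
python3 - <<'E'
from h import *
where();M=R.from_rotvec(ctrl.get_state()['tool_rot']).as_matrix()
print('X in tool',X@M[:2,:2],'Y',Y@M[:2,:2]);show('e')
w=grab('wrist')['pixels'][100:440,120:560];a=grab('scene')['pixels'][200:300,240:400]
cv2.imwrite('pics/m5.png',np.vstack([cv2.resize(w,(400,309)),cv2.resize(a,(400,250),interpolation=cv2.INTER_CUBIC)])[:,:,::-1])
E
```

```text
position: [0.6843, 0.0497, 0.017]
ft_force: [-0.5, -1.8, -0.2]
position: [0.6829, 0.0555, 0.0174]
ft_force: [-0.3, -0.5, 0.2]
tcp X-671.3 Y137.2 z17.4 F [0.5 0.4 0.2]
X in tool [-0.94196039 -0.33574885] Y [-0.33574867  0.9419606 ]
wrist [ 89 375] [469 403] cap X-617.3 Y133.7
wrist [333 309] [339 369] cap X-655.8 Y151.2
wrist [295 309] [301 369] cap X-649.4 Y133.4
scene [324 249] [342 266] cap X-627.5 Y152.0
```

View pics/m5.png

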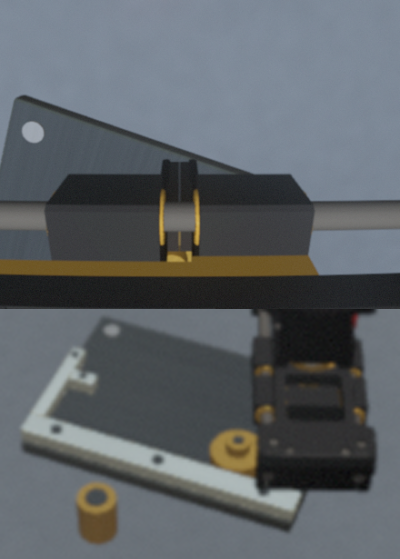

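The cap sits against the fence at (232,450) in the lower panel, with the gripper behind it on the -x side. Now I slide it along the fence.

```bash
python3 -m crank '[[[-4.7,-1.68,0,0,1],[-4.7,-1.68,0,0,1],[-4.7,-1.68,0,0,1],[-4.7,-1.68,0,0,1],[-4.7,-1.68,0,0,1],[-4.7,-1.68,0,0,1],[-4.7,-1.68,0,0,1],[-4.7,-1.68,0,0,1],[-4.7,-1.68,0,0,1],[-4.7,-1.68,0,0,1]]]' | grep -E "pos|ft"
python3 -c "
from h import *
where();show('f')"
```

```text
position: [0.635, 0.0423, 0.0176]
ft_force: [0.1, 1.0, -0.2]
tcp X-621.6 Y136.6 z17.6 F [-0.3 -0.9 -0.2]
wrist [ 90 376] [469 404] cap X-567.0 Y133.8
wrist [333 309] [339 370] cap X-605.8 Y150.8
wrist [295 309] [301 369] cap X-599.6 Y132.9
```

```bash
cat > b.py <<'E'
from h import *
where()
for n in ('scene','side'):
    im=grab(n)
    for c,x in capfit(im,amin=15):
        x=x.reshape(-1,2);lo,hi=x.min(0),x.max(0);p=onz(im,(lo+hi)/2,.022)[0]
        if 230<c[0]<390 and 200<c[1]<300: print(n,lo,hi,'X%.0f Y%.0f'%(1e3*(p[:2]@X),1e3*(p[:2]@Y)))
E
python3 b.py
```

```text
tcp X-621.5 Y136.7 z17.5 F [ 1.2 -1.  -0.1]
scene [271 270] [285 292] X-556 Y237
scene [306 244] [312 257] X-580 Y150
side [315 224] [324 233] X-556 Y227
```

```bash
python3 -m crank '[[[-4.7,-1.68,0,0,1],[-4.7,-1.68,0,0,1],[-4.7,-1.68,0,0,1],[-4.7,-1.68,0,0,1],[-4.7,-1.68,0,0,1],[-4.7,-1.68,0,0,1],[-4.7,-1.68,0,0,1],[-4.7,-1.68,0,0,1],[-4.7,-1.68,0,0,1],[-4.7,-1.68,0,0,1]]]' | grep -E "pos|ft"
python3 -m crank '[[[-4.7,-1.68,0,0,1],[-4.7,-1.68,0,0,1],[-4.7,-1.68,0,0,1],[-4.7,-1.68,0,0,1],[-1.9,-0.68,0,0,1],[0,0,0,0,1]]]' | grep -E "pos|ft"
python3 b.py
```

```text
position: [0.5871, 0.0283, 0.0176]
ft_force: [0.5, 0.1, 0.1]
position: [0.5657, 0.0218, 0.0174]
ft_force: [0.2, -0.0, 0.3]
tcp X-549.3 Y136.9 z17.4 F [-0.2  0.1  0.3]
scene [271 270] [285 292] X-556 Y237
```

```bash
python3 -m crank '[[[-2.82,-1.01,0,0,1],[-2.82,-1.01,0,0,1],[-2.82,-1.01,0,0,1],[-1.88,-0.67,0,0,1],[0,0,0,0,1]]]' | grep -E "pos|ft"
python3 -m crank '[[[-1.88,-0.67,0,0,1],[-0.94,-0.34,0,0,1],[0,0,0,0,1]]]' | grep -E "pos|ft"
python3 b.py
python3 - <<'E'
from h import *
a=grab('scene')['pixels'][190:290,230:350];b=grab('side')['pixels'][220:310,280:390]
cv2.imwrite('pics/m6.png',np.hstack([cv2.resize(a,(400,333),interpolation=cv2.INTER_CUBIC),cv2.resize(b,(400,333),interpolation=cv2.INTER_CUBIC)])[:,:,::-1])
E
```

```text
position: [0.5554, 0.019, 0.0175]
ft_force: [-0.1, 0.5, 0.1]
position: [0.5529, 0.0182, 0.0175]
ft_force: [0.6, 0.3, 0.4]
tcp X-536.0 Y136.8 z17.5 F [-0.7 -0.1  0.4]
scene [271 270] [285 292] X-556 Y237
```

View pics/m6.png

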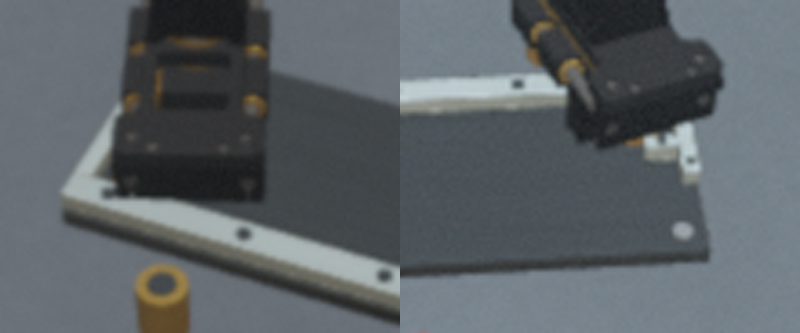

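The side panel shows a sliver of brass at (635,140), at the mouth of the pocket just before the lip. I continue in small steps until there is resistance.

```bash
for k in 1; do python3 -m crank '[[[-0.94,-0.34,0,0,1],[-0.94,-0.34,0,0,1],[0,0,0,0,1]]]' | grep -E "pos|ft"
python3 -m crank '[[[-0.94,-0.34,0,0,1],[0,0,0,0,1]]]' | grep -E "pos|ft"
python3 -m crank '[[[-0.94,-0.34,0,0,1],[0,0,0,0,1]]]' | grep -E "pos|ft"
python3 -m crank '[[[-0.94,-0.34,0,0,1],[0,0,0,0,1]]]' | grep -E "pos|ft"; done; python3 b.py
```

```text
position: [0.551, 0.0177, 0.0175]
ft_force: [0.0, 0.6, 0.7]
position: [0.55, 0.0174, 0.0175]
ft_force: [-0.2, 0.9, -0.7]
position: [0.5491, 0.0171, 0.0175]
ft_force: [0.7, 1.3, 0.6]
position: [0.5483, 0.0169, 0.0176]
ft_force: [1.4, 0.6, 0.1]
tcp X-531.2 Y136.7 z17.6 F [-1.5 -0.2  0.1]
scene [271 270] [285 292] X-556 Y237
```

```bash
python3 -m crank '[[[-0.94,-0.34,0,0,1],[0,0,0,0,1]]]' | grep -E "pos|ft"
python3 -m crank '[[[-0.94,-0.34,0,0,1],[0,0,0,0,1]]]' | grep -E "pos|ft"
python3 -m crank '[[[-0.94,-0.34,0,0,1],[0,0,0,0,1]]]' | grep -E "pos|ft"; python3 b.py
```

```text
position: [0.5481, 0.0168, 0.0179]
ft_force: [2.9, 2.2, -0.8]
position: [0.5479, 0.0168, 0.0182]
ft_force: [4.4, 2.6, 0.1]
position: [0.5477, 0.0169, 0.0185]
ft_force: [5.9, 2.9, -0.9]
tcp X-530.7 Y136.6 z18.5 F [-6.5 -1.1 -0.9]
scene [271 270] [285 292] X-556 Y237
```

It has stopped against the end stop, with the reaction along -X as expected. I back off and lift.

```bash
python3 -m crank '[[[0.94,0.34,0,0,1],[0.94,0.34,0,0,1],[0.94,0.34,0,0,1],[2,0,0,0,1],[5,0,0,0,1],[10,0,0,0,1],[10,0,0,0,1],[0,0,-20,0,1],[0,0,-40,0,1],[0,0,-40,0,1]]]' | grep -E "pos|ft"
python3 -m crank '[[[30,-20,-30,0,1],[30,-20,-30,0,1],[30,-20,0,0,1],[30,-20,0,0,1],[30,-20,0,0,1],[0,0,0,0,1],[0,0,0,0,1],[0,0,0,0,1]]]' | grep -E "pos|ft"
python3 b.py
python3 - <<'E'
from h import *
for n,u in (('scene',0),('side',0)):pass
a=grab('scene');b=grab('side')
a=a['pixels'][190:290,230:350];b=b['pixels'][220:310,280:390]
cv2.imwrite('pics/m7.png',np.hstack([cv2.resize(a,(400,333),interpolation=cv2.INTER_CUBIC),cv2.resize(b,(400,333),interpolation=cv2.INTER_CUBIC)])[:,:,::-1])
E
```

```text
position: [0.569, 0.0336, 0.1171]
ft_force: [1.3, -0.3, 0.7]
position: [0.6296, 0.1943, 0.1701]
ft_force: [-0.7, -0.8, 0.3]
tcp X-658.8 Y-11.0 z170.1 F [0.9 0.5 0.3]
scene [271 270] [285 292] X-556 Y237
scene [261 231] [281 247] X-504 Y149
side [338 245] [353 258] X-504 Y140
side [315 224] [324 237] X-557 Y220
```

View pics/m7.png

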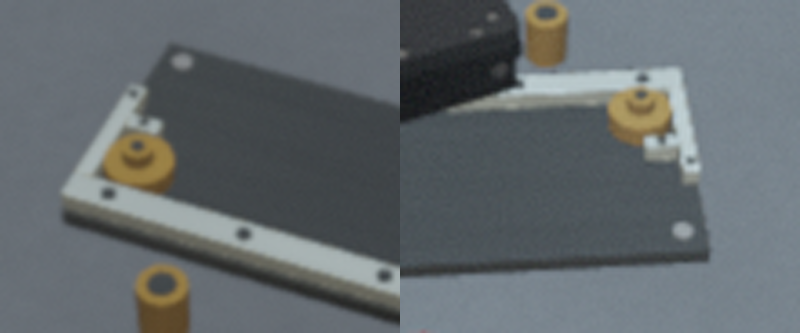

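The cap sits in the pocket at (138,160) left and (640,115) right, touching the fence and the stop. The bush has not moved, so I hand the job in.

```bash
python3 -c "
from h import *
print(job.close_job())"
```

```text
the job is handed in; nothing more can be done
None
```

The job is handed in: I pushed the brass cap to the fence well short of the pocket, slid it along the fence into the corner until it stopped against the end stop, then moved the arm clear; the final pictures show it against both bars.

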